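Find the thread hand of a fan's spinner cap and take it off

ROBOT

A 7-joint arm with a two-finger parallel gripper is mounted at the origin on the work surface. World frame = base frame: x ahead of the robot, y to its left, z up, the work surface at z = 0. Lengths are in m, angles in rad, forces in N, time in s.
With the tool pointing down it reaches from about 0.375 to 0.925 m from the base axis. Payload 3.1 kg.
Tool frame: the origin (TCP) lies between the finger pads; the fingertips stand 19 mm ahead of it and the grasp point (between the pads) is the TCP; z points along the fingers, y is the direction in which the jaws open and shut (so a half turn about z gives the same grasp; the last joint's range is limited). The gripper opens to 85 mm and grips with 20 to 120 N. Pads are 22 mm wide; open, the fingers measure 114 mm over their backs; the gripper's body (76 mm by 85 mm) begins 54 mm behind the grasp point. The pads swing forward as they close: fully open they stand 13 mm farther back than shut.
Start: joints at [-1.399, 0.383, 0.044, 1.598, -0.018, 1.161, -0.05], TCP at [0.173, 0.626, 0.25] pointing down, gripper open.
Joint ranges: [-2.61, 2.61], [-0.41, 2.15], [-1.48, 1.57], [0, 2.5], [-1.57, 4.71], [0.05, 1.97], [-2.85, 2.85]. Speed limits (rad/s): [2.79, 2.79, 3.14, 3.14, 3.14, 3.14, 3.14].

INTERFACE

Orientations are given as a unit quaternion [x, y, z, w].
In Python, from bench import move_ptp, movel, move_j, move_gripper, pause, inverse_kinematics, read_camera, camera_params, MotionError, sign_off, look_for, tip_of, read_time_s, read_qpos, read_joint_vel, read_effort, read_eef_pos, read_tcp_rot, read_ft_force, read_ft_torque, read_finger_gap gives the robot as it stands. Calls block until the motion is done:
- move_ptp(position, orientation): joint-space move of the TCP to a pose.
- movel(position, orientation=None, speed=0.15): straight line of the TCP; orientation=None keeps the orientation; speed is the mean speed in m/s.
- move_j(angles): joint-space move.
- move_gripper(opening, effort=None): finger opening in m; effort is the grip in N (None keeps the last); returns when the fingers have stopped.
- pause(seconds).
- inverse_kinematics(position, orientation): joint angles nearest the present ones, or None.
- read_camera(name): name is "scene" or "side" or "wrist"; returns the picture (420x560x3 uint8, red, green, blue); there is no depth.
- camera_params(name): a dict with "K" (3x3 intrinsics, pixels), "camera_from_world" (4x4, takes a point from world to camera coordinates). Camera axes: x right, y down, z forward; pixel columns grow to the right and rows downward; lengths in m; the calibration is good to about 2 mm. A picture is of the moment at which its call begins: read the wrist's pose just before it. camera_params takes no time and is no camera call; for the wrist camera it gives the pose at the moment of the call.
A pose or a line that the arm cannot do raises MotionError and nothing moves.
- sign_off(): hands the job in, once; it reports no verdict.
Trained networks look in the newest picture that a camera, given by its name, has taken for a name from the list of things; names that differ only in an ending like _2 or _b are one class to them, and where a whole thing is asked for, a point or a joint stands for the part that bears it (a point fixed in the world has none). Each returns a list of dicts, best first, with "confidence" (0 to 1); they miss things now and then, are a little off and sometimes report something else, mostly with a low value. They report only what shows in the picture. A call takes as long as a camera call. They do not tell look-alikes from the thing itself.
- look_for(camera, name): "at" ([column, row] in pixels, amid what is visible of it).
- tip_of(camera, name): "at" ([column, row] in pixels: a listed point, or the origin of a listed thing).
Readings, each from a call of its own:
- read_time_s(): time.
- read_qpos(): joint angles.
- read_joint_vel(): joint speeds.
- read_effort(): joint torques, N m.
- read_eef_pos(): TCP position.
- read_tcp_rot(): TCP orientation.
- read_ft_force(): force on the tool from outside, world axes, zero at the start.
- read_ft_torque(): the same for the moment, N m.
- read_finger_gap(): finger opening in m.
Only numpy, scipy, OpenCV 4.12 (cv2) and the standard library are available. Lean on these libraries where they do the work, as an engineer would, in place of code of your own. Each camera call takes 0.05 s, during which the arm holds its last target.

TASK

A used desk fan's motor head lies on its back on the refurbishing bench. Slide its transport lock fully back to the end stop so that the fork leaves the cap's wing, then unscrew the winged cap: nobody knows whether its thread is right- or left-handed, so try one way and, if it stops, the other way. Lift the loosened cap off and finish while still holding it upright and still in the air, about 10 cm above where it sat, leaving the lock back and everything else on the bench where it is.

Things in the scene. Friction and masses are not known exactly. Their poses are not given: they have to be found in the camera images.
- fan_shaft (a point): Shaft axis of the fixed grey motor head (110 mm round), at its top face, 60 mm above the table; z up, y along the lock rail from cap to end stop. In this frame, mm: base plate x +-75, y -135..165; rail x +-17, y 56..162, top z 25 (35 at y 156..162); gearbox hump x +-32, y -128..-68, top z 38. Nothing stands at the x sides of the cap.
- cap_grip (a point): Grip point of the black winged cap (loose, 90 g), on its axis. Wing: bar 13 mm thick (along x), 44 long (along y), reaching from 21 mm below to 10 mm above this point, over a round skirt 60 mm across, 31 high. When tight: 54 mm above fan_shaft, wing along fan_shaft's y; the forward lock's fork keeps the wing from turning unless forced.
- cap: Same cap; origin at the skirt's underside, 52 mm below cap_grip, same axes. Hidden quick thread, right- or left-handed (differs, cannot be seen). The tightening way it stops after about 4 degrees (8 if forced); the loosening way it turns easily (under 0.1 N m), climbs 3 mm by itself in the first 36 degrees and lifts off freely between 45 and 75 degrees of turn (aim for 60); 80 is a stop.
- lock (a joint): Transport lock slide, m: about 0 to 0.003 at the start (fork astride the wing), 0.055 at the end stop (fully back). Moves along fan_shaft's +y; friction 3 N, stays where it is left.
- lock_grip (a point): Point to hold in the lock's bare-metal upright grip, 24 mm wide (x), 20 mm along the slide (y); top 16 mm above this point, sides free to 26 mm below. The fork on the cap's side, 28 mm wide, runs 11 to 21 mm below this point and starts 15 mm from it. Moves with the lock; at joint value 0 it is at fan_shaft x 0, y 72, z 58 mm. Same axes as fan_shaft.
- blade: loose grey three-bladed fan blade, 155 mm across, 18 mm thick, lying beside the motor head; origin: centre of its underside
- driver: loose screwdriver, 190 mm long, lying between the motor head and the robot; origin near its middle, on the table
- jar: loose white screw jar, 52 mm wide, 60 mm high; origin: centre of its underside
- cleaner: loose white cleaner bottle, 64 mm wide, 170 mm high; origin: centre of its underside
- tape: loose roll of tape, 96 mm wide, 24 mm high; origin: centre of its underside
- remote: loose black remote control, 46 x 150 x 18 mm; origin: centre of its underside
- spanner: loose spanner, 160 mm long; origin near its middle, on the table
There are look-alikes about, which are no part of the job. There is more than one size of the cap; the one meant has the size given above.

How it is judged:
On the way, in this order (a step that is already met when the one before it is completed fails the run):
1. the lock is slid back to its end stop with the cap still screwed on (value of joint lock above 0.052 m and z of cap_grip in the frame of fan_shaft below 0.062 m), for 0.1 s.
2. the cap is turned loose while still sitting on its thread (angle between the y axis of cap_grip and the y axis of fan_shaft, either way round above 0.6 rad and horizontal distance between cap_grip and fan_shaft below 0.01 m and z of cap_grip in the frame of fan_shaft below 0.07 m and angle between cap_grip's own z axis and vertical below 0.2 rad), for 0.02 s.
At the end, for the whole second after the job is handed in: The cap is held by the gripper's fingers (contact force over 1 N), still (under 30 mm/s), upright within 20 degrees, with its grip point more than 60 mm above where it sat screwed tight, high above everything else; the lock is at its end stop (over 50 mm of its 55) (z of cap_grip in the frame of fan_shaft above 0.114 m and angle between cap_grip's own z axis and vertical below 0.35 rad and contact force between cap and the fingers above 1 N and linear speed of cap below 0.03 m/s and value of joint lock above 0.05 m); the arm keeps its last pose, push and grip.
It fails at once if a bystander on the bench is pushed more than 25 mm (distance of any of blade, driver, jar, cleaner, tape, remote, spanner from where it was at the start of the episode above 0.025 m).
It also fails if it takes over 54 s, if anything falls off the work surface, if the arm or the gripper's body presses on something with over 40 N, if the wrist force passes 120 N, or if a joint passes its speed limit or range.

## Working session

There is one attempt and no reset: what is moved stays moved. The work goes in short steps, each a Python script; the robot and the scene stay as the last script left them, time stands still between calls to the robot, and variables do not carry over. Pictures are saved under pics/ and viewed, and the job is handed in when it is done.

```bash
mkdir -p pics; ls; python3 - <<'E'
from bench import *
import cv2
print(read_time_s())
for n in ["scene","side","wrist"]:
    im=read_camera(n); cv2.imwrite(f"pics/{n}0.png",im[:,:,::-1])
    p=camera_params(n); print(n,p["K"],p["camera_from_world"])
    for f,o in [(tip_of,"fan_shaft"),(tip_of,"cap_grip"),(tip_of,"lock_grip"),(look_for,"cap"),(look_for,"lock")]:
        print(o,[( [round(float(v)) for v in d["at"]],round(d["confidence"],2)) for d in f(n,o)])
print(read_time_s())
E
```

```text
pics
0.0
scene [[402.62804972   0.         275.39629039]
 [  0.         402.62804972 214.2736586 ]
 [  0.           0.           1.        ]] [[-0.49281683  0.87008302  0.00933344  0.28203349]
 [ 0.54756686  0.3184436  -0.77379855 -0.19680395]
 [-0.67624115 -0.37623027 -0.633363    1.53978747]
 [ 0.          0.          0.          1.        ]]
fan_shaft [([252, 209], 0.7), ([254, 210], 0.48)]
cap_grip [([250, 193], 0.83), ([249, 168], 0.76), ([283, 209], 0.61), ([330, 240], 0.57), ([379, 333], 0.25)]
lock_grip [([271, 206], 0.8)]
cap [([254, 202], 0.84), ([325, 252], 0.76), ([250, 174], 0.71)]
lock [([267, 207], 0.57), ([253, 202], 0.46)]
side [[381.47860433   0.         277.76998967]
 [  0.         381.47860433 208.76989035]
 [  0.           0.           1.        ]] [[ 0.71459095 -0.69942351  0.01290465 -0.39254796]
 [-0.52198282 -0.54540208 -0.6557976   0.33808775]
 [ 0.46571849  0.46189102 -0.75482645  0.74865666]
 [ 0.          0.          0.          1.        ]]
fan_shaft [([298, 262], 0.87)]
cap_grip [([288, 368], 0.69), ([235, 191], 0.62), ([297, 245], 0.61), ([379, 408], 0.57)]
lock_grip [([298, 247], 0.74), ([282, 222], 0.61), ([384, 406], 0.55)]
cap [([282, 373], 0.79), ([295, 255], 0.73), ([237, 208], 0.57)]
lock [([285, 226], 0.77), ([386, 388], 0.75)]
wrist [[339.43957858   0.         282.84319967]
 [  0.         339.43957858 205.50401318]
 [  0.           0.           1.        ]] [[ 2.65666442e-01  9.64064857e-01  5.40979223e-04 -6.50946752e-01]
 [ 9.15173120e-01 -2.52369744e-01  3.14273245e-01 -4.06330481e-02]
 [ 3.03116317e-01 -8.29967649e-02 -9.49332415e-01  3.80148651e-01]
 [ 0.00000000e+00  0.00000000e+00  0.00000000e+00  1.00000000e+00]]
fan_shaft []
cap_grip []
lock_grip []
cap []
lock []
0.9
```

View pics/scene0.png

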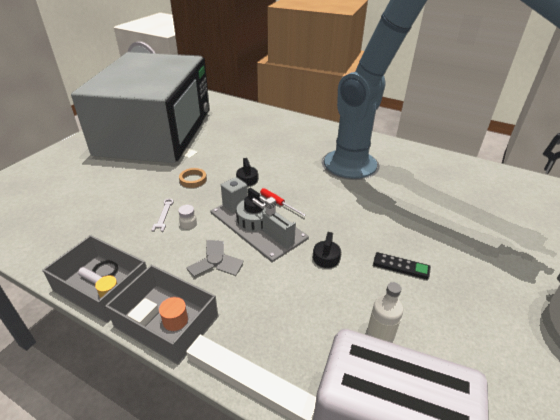

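View pics/side0.png

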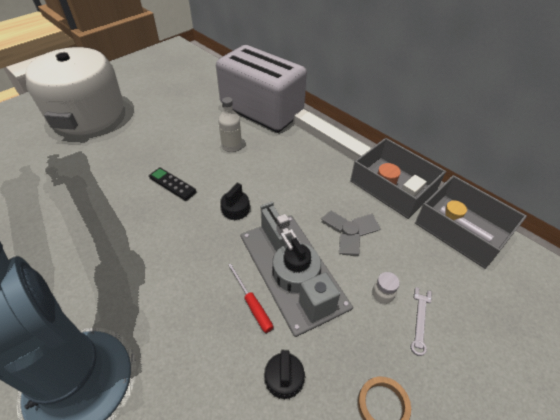

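View pics/wrist0.png

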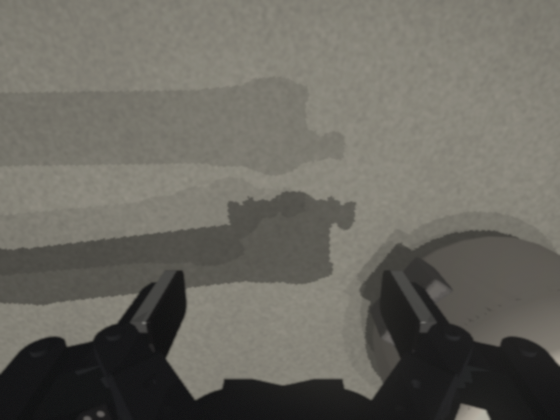

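```bash
cat > h.py <<'E'
from bench import *
import numpy as np, cv2
def tri(obs):
    # obs: list of (params, px)
    A=[];b=[]
    for p,uv in obs:
        M=p["K"]@np.array(p["camera_from_world"])[:3]
        for i in (0,1):
            r=uv[i]*M[2]-M[i]; A.append(r[:3]); b.append(-r[3])
    return np.linalg.lstsq(np.array(A),np.array(b),rcond=None)[0]
def onz(p,uv,z):
    M=p["K"]@np.array(p["camera_from_world"])[:3]
    A=[];b=[]
    for i in (0,1):
        r=uv[i]*M[2]-M[i]; A.append(r[:2]); b.append(-r[3]-r[2]*z)
    return np.linalg.solve(A,b)
def proj(p,X):
    M=p["K"]@np.array(p["camera_from_world"])[:3]
    q=M@np.append(X,1); return q[:2]/q[2]
E
python3 - <<'E'
from h import *
s,d=camera_params("scene"),camera_params("side")
for n,a,b in [("shaft",(252,209),(298,262)),("cap",(250,193),(297,245)),("lock",(271,206),(282,222))]:
    X=tri([(s,a),(d,b)]); print(n,X.round(4),proj(s,X)-a,proj(d,X)-b)
a=cv2.imread("pics/scene0.png")[150:270,190:330]; b=cv2.imread("pics/side0.png")[180:340,220:370]
cv2.imwrite("pics/z.png",np.hstack([cv2.resize(a,(400,343),interpolation=3),cv2.resize(b,(322,343),interpolation=3)]))
E
```

```text
shaft [ 0.4841 -0.1322  0.0546] [ 0.0926267 -0.0082931] [0.13597803 0.02371687]
cap [ 0.4853 -0.1308  0.1169] [ 1.71222324 -0.17100567] [2.56951978 0.446442  ]
lock [ 0.5062 -0.0542  0.1118] [-0.36673278  0.05450808] [-0.50030367 -0.11310282]
```

View pics/z.png

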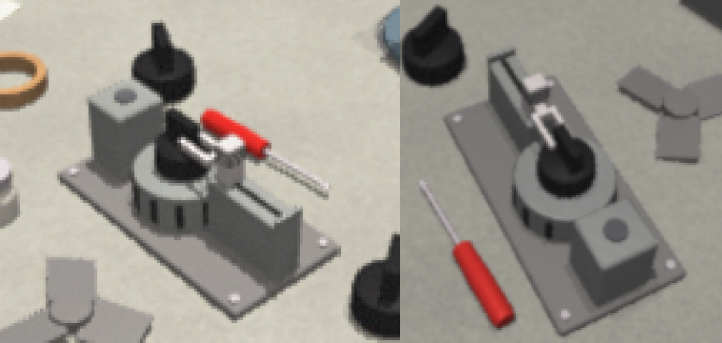

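```bash
cat >> h.py <<'E'
from scipy.spatial.transform import Rotation as R
def quat(yaw_y,flip=0):
    """tool z down, tool y at world angle yaw_y"""
    y=np.array([np.cos(yaw_y+flip*np.pi),np.sin(yaw_y+flip*np.pi),0]);z=np.array([0,0,-1.]);x=np.cross(y,z)
    return R.from_matrix(np.array([x,y,z]).T).as_quat()
E
python3 - <<'E'
from h import *
print(read_tcp_rot(),R.from_quat(read_tcp_rot()).as_matrix().round(2))
for f in (0,1):
  for a in (-75,-60,0,60,75):
    q=inverse_kinematics([0.4845,-0.1315,0.114],quat(np.radians(-15.3+a),f)); print(f,a,None if q is None else np.round(q,2))
E
```

```text
[ 1.34462606e-01  9.90918668e-01  2.01140888e-05 -9.24599421e-06] [[-0.96  0.27 -0.  ]
 [ 0.27  0.96  0.  ]
 [ 0.    0.   -1.  ]]
0 -75 [-0.56  0.39  0.86  2.09 -0.4   0.83 -1.03]
0 -60 [-0.58  0.4   0.89  2.09 -0.42  0.83 -0.75]
0 0 [-0.58  0.4   0.89  2.09 -0.42  0.83  0.29]
0 60 [-0.58  0.4   0.89  2.09 -0.43  0.84  1.35]
0 75 [-0.61  0.42  0.93  2.09 -0.45  0.84  1.63]
1 -75 [-0.5   0.37  0.79  2.09 -0.35  0.82  2.07]
1 -60 [-0.59  0.41  0.91  2.09 -0.44  0.84  2.4 ]
1 0 [-0.87  0.8   1.38  2.1  -0.92  1.08 -2.42]
1 60 [-0.87  0.8   1.38  2.1  -0.92  1.08 -1.37]
1 75 [-0.77  0.56  1.16  2.1  -0.66  0.92 -1.33]
```

```bash
python3 - <<'E'
from h import *
a=np.radians(-15.3)
p=read_eef_pos(); movel([p[0],p[1],0.32],speed=0.3)
move_ptp([0.49,-0.10,0.30],quat(a))
n="wrist";pr=camera_params(n)
im=read_camera(n); cv2.imwrite("pics/w1.png",im[:,:,::-1])
C=np.array(pr["camera_from_world"]);print(-C[:3,:3].T@C[:3,3],C[2,:3],read_eef_pos(),read_time_s())
for f,o in [(tip_of,"fan_shaft"),(tip_of,"cap_grip"),(tip_of,"lock_grip"),(look_for,"cap"),(look_for,"lock")]:
    z={"fan_shaft":.06,"cap_grip":.114,"lock_grip":.118}.get(o,.1)
    print(o,[( np.round(d["at"]),onz(pr,d["at"],z).round(4),round(d["confidence"],2)) for d in f(n,o)])
E
```

```text
[ 0.51106517 -0.01997194  0.4237635 ] [-0.08163515 -0.30321102 -0.94942023] [ 0.49044581 -0.09888834  0.30008468] 4.125
fan_shaft []
cap_grip [(array([278., 212.]), array([ 0.4782, -0.1243]), 0.71)]
lock_grip [(array([284., 140.]), array([ 0.5019, -0.0589]), 0.89)]
cap [(array([281., 205.]), array([ 0.482 , -0.1225]), 0.93), (array([194., 323.]), array([ 0.349 , -0.2324]), 0.77)]
lock [(array([286., 154.]), array([ 0.4993, -0.0736]), 0.61), (array([283., 371.]), array([ 0.4294, -0.3253]), 0.18)]
```

View pics/w1.png

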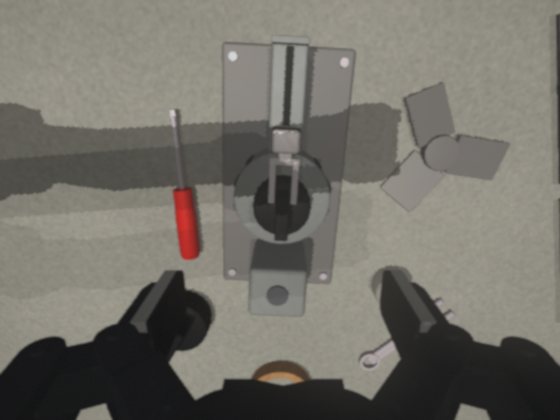

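```bash
python3 - <<'E'
import cv2
a=cv2.imread("pics/w1.png")[25:185,210:370]; b=cv2.imread("pics/w1.png")[165:325,210:370]
cv2.imwrite("pics/z2.png",cv2.hconcat([cv2.resize(x,(400,400)) if 0 else cv2.resize(x,(400,400),interpolation=2) for x in (a,b)]))
E
```

```text
(no output)
```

View pics/z2.png

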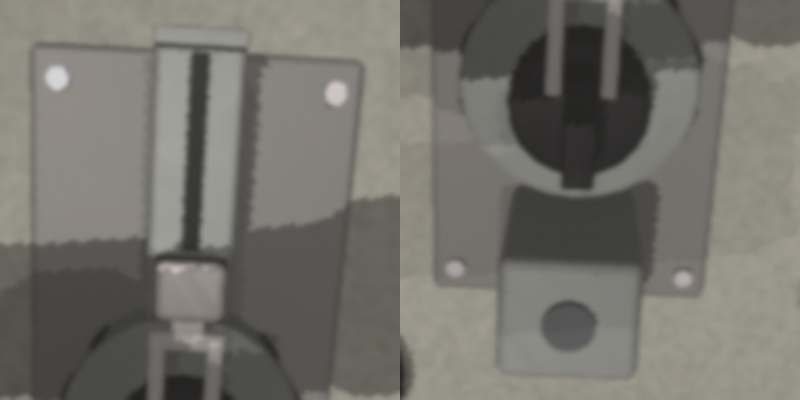

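```bash
python3 - <<'E'
from h import *
from scipy.optimize import least_squares
p=camera_params("wrist")
P=[(-75,165,'b',223.2,42.6),(75,165,'b',354.8,49.8),(-75,-135,'b',224,279),(75,-135,'b',330.8,283.4),
(-17,162,95,272.8,35.8),(17,162,95,309.2,37),(-32,-128,98,249.2,315),(32,-128,98,304,316.2),(-32,-68,98,250.8,269.8),(32,-68,98,306.4,271.4),
(-12,82,'l',272.8,129.8),(12,82,'l',300.4,129.8),(12,62,'l',300,153),(-12,62,'l',272.8,153),(0,-22,124,281.6,240.2)]
def res(v):
    x,y,a,b,s=v;o=[]
    for X,Y,Z,u,w in P:
        if Z=='b': Z=b*1000
        if Z=='l': Z=134; Y=Y+s*1000
        o+=list(proj(p,[x+(X*np.cos(a)-Y*np.sin(a))/1000,y+(X*np.sin(a)+Y*np.cos(a))/1000,Z/1000])-[u,w])
    return o
r=least_squares(res,[.4845,-.1315,np.radians(-15.3),.008,0],loss='soft_l1')
print(r.x.round(4),np.degrees(r.x[2]));print(np.array(r.fun).reshape(-1,2).round(1))
E
```

```text
[ 0.4803 -0.131  -0.3141  0.0057  0.0035] -17.99415810875658
[[-0.7 -0.4]
 [ 1.1 -0.5]
 [ 0.1 -0.6]
 [ 0.3 -0.5]
 [-1.1 -0.9]
 [ 1.3 -0. ]
 [-0.6  1.7]
 [ 1.   2.8]
 [-1.2 -0.2]
 [ 2.4  0.8]
 [-0.1 -1. ]
 [ 1.   0.4]
 [-0.2  1. ]
 [-1.  -0.4]
 [-0.5  1.8]]
```

```bash
cat >> h.py <<'E'
A=np.radians(-18.0); S=np.array([0.4803,-0.131,0.06]); Q=quat(A)
def W(x,y,z): # fan frame mm -> world
    return S+np.array([x*np.cos(A)-y*np.sin(A),x*np.sin(A)+y*np.cos(A),z])/1000
def F(p):
    d=(np.array(p)-S)*1000; return np.array([d[0]*np.cos(A)+d[1]*np.sin(A),-d[0]*np.sin(A)+d[1]*np.cos(A),d[2]])
def st(t=""):
    f=np.array(read_ft_force()); c,s=np.cos(A),np.sin(A)
    print(t,"F",F(read_eef_pos()).round(1),"f",np.round([c*f[0]+s*f[1],-s*f[0]+c*f[1],f[2]],1),"tz",round(float(read_ft_torque()[2]),3),"gap",round(float(read_finger_gap()),4),"t",round(float(read_time_s()),2))
def snap(n,f):
    cv2.imwrite(f"pics/{f}.png",read_camera(n)[:,:,::-1])
E
python3 - <<'E'
from h import *
move_ptp(W(0,75.3,130),Q)
move_gripper(0.055,40)
st()
movel(W(0,75.3,59),speed=0.12); st("down")
snap("wrist","w2"); 
move_gripper(0.0,40); st("grip")
snap("side","s2")
E
```

```text
F [  0.6  75.3 131. ] f [ 0.2  0.2 -0.5] tz 0.006 gap 0.0551 t 5.33
down F [ 0.5 75.1 59.4] f [ 1.2 -0.2  0.9] tz 0.023 gap 0.0547 t 6.07
grip F [ 0.2 75.6 59.8] f [-1.4  0.9  5.8] tz -0.035 gap 0.0234 t 6.49
```

View pics/w2.png

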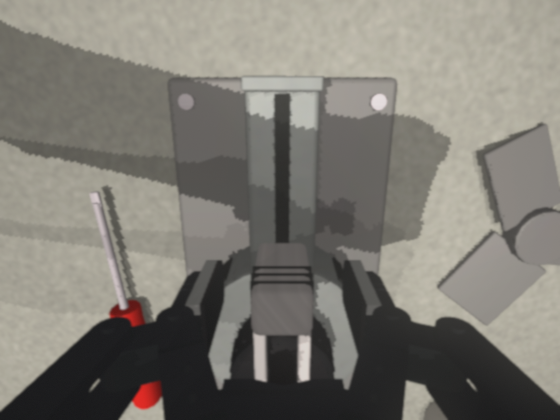

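View pics/s2.png

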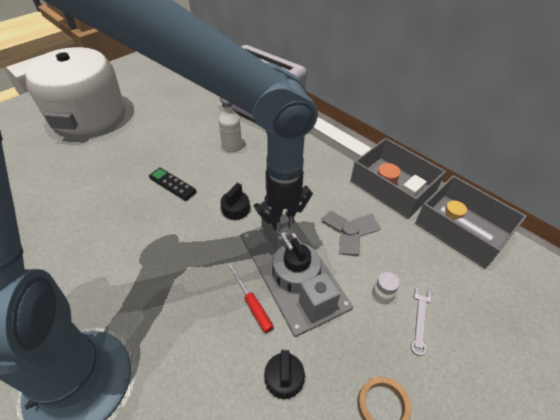

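The lock is centred between the pads at about (283,290) in the wrist view, and the gap is 23.4 mm, as expected for the 24 mm grip. Next I slide it back.

```bash
python3 - <<'E'
from h import *
movel(W(0,120,59.5),speed=0.08); st()
y=120
while y<136:
    y+=1.5; movel(W(0,y,59.5),speed=0.05); st(y)
    f=np.array(read_ft_force())
    if -( -np.sin(A)*f[0]+np.cos(A)*f[1])>14: break
snap("side","s3"); snap("scene","c3")
E
```

```text
F [  0.2 122.9  59.8] f [-1.5  0.9  5. ] tz -0.168 gap 0.024 t 7.25
121.5 F [  0.2 123.1  59.8] f [-0.9 -1.4  5.5] tz -0.122 gap 0.0238 t 7.5
123.0 F [  0.2 123.8  59.8] f [-1.6 -1.3  5.8] tz -0.017 gap 0.0238 t 7.75
124.5 F [  0.2 125.1  59.8] f [-1.1 -2.2  4.5] tz 0.002 gap 0.0234 t 8.0
126.0 F [  0.2 126.5  59.8] f [-2.1 -1.8  6.1] tz 0.022 gap 0.0235 t 8.25
127.5 F [  0.2 128.   59.8] f [-1.3 -2.9  5.4] tz -0.019 gap 0.0236 t 8.5
129.0 F [  0.2 128.1  59.8] f [-2.  -4.6  6.4] tz 0.02 gap 0.0232 t 8.75
130.5 F [  0.2 128.2  59.7] f [-2.  -6.5  6.7] tz 0.082 gap 0.0233 t 9.0
132.0 F [  0.2 128.2  59.7] f [-1.9 -9.3  5.6] tz 0.204 gap 0.0238 t 9.25
133.5 F [  0.2 128.3  59.7] f [ -1.3 -11.4   7.1] tz 0.213 gap 0.0237 t 9.5
135.0 F [  0.2 128.4  59.7] f [ -1.2 -13.2   6.7] tz 0.143 gap 0.0234 t 9.75
136.5 F [  0.2 128.5  59.6] f [ -1.4 -15.2   7.1] tz 0.253 gap 0.0232 t 10.0
```

The lock reached a hard stop at y≈128.3, where 127 was expected, and the force is rising there. I'll release it and go to the cap.

```bash
python3 - <<'E'
from h import *
movel(W(0,130,59.5),speed=0.1); st()
move_gripper(0.055,40); st("open")
movel(W(0,129,135),speed=0.2)
movel(W(0,20,150),speed=0.25); 
n="wrist";snap(n,"w4");pr=camera_params(n)
for f,o,z in [(tip_of,"cap_grip",.114),(tip_of,"lock_grip",.118)]:
    print(o,[( np.round(d["at"]),F([*onz(pr,d["at"],z),z]).round(1),round(d["confidence"],2)) for d in f(n,o)])
st()
E
```

```text
F [  0.2 128.2  59.7] f [-2.4 -5.   6.2] tz -0.086 gap 0.0236 t 10.35
open F [ -0.2 131.   59.3] f [0.4 0.2 0.8] tz 0.031 gap 0.0547 t 10.76
cap_grip [(array([159., 398.]), array([-104.7, -140.1,   54. ]), 0.89), (array([284., 239.]), array([-0.6,  5.4, 54. ]), 0.62)]
lock_grip [(array([286.,  45.]), array([-1.000e-01,  1.286e+02,  5.800e+01]), 0.69)]
 F [ -0.4  21.7 149.2] f [ 0.1  0.6 -0. ] tz 0.01 gap 0.0548 t 12.03
```

View pics/w4.png

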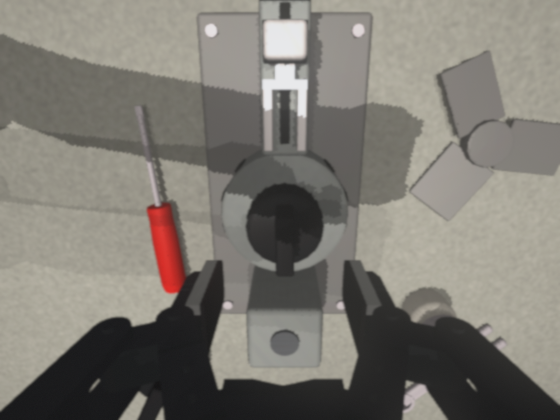

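```bash
python3 - <<'E'
from h import *
pr=camera_params("wrist")
for a in ((285,223),(285,183),(285,264)): print(F([*onz(pr,a,.093),.093]))
for a in ((287,152),(287,272)): print(F([*onz(pr,a,.06),.06]))
im=cv2.imread("pics/w4.png")[140:300,200:370].astype(float)
cv2.imwrite("pics/z4.png",cv2.resize(np.clip(im*2.2,0,255).astype(np.uint8),(765,600)[:2] if 0 else (637,600),interpolation=2))
E
```

```text
[ 0.38719604  9.69018867 33.        ]
[ 0.20750722 40.91586288 33.        ]
[  0.58680758 -24.99758448  33.        ]
[ 1.87032203 58.09075982  0.        ]
[  2.69780571 -50.69816077   0.        ]
```

View pics/z4.png

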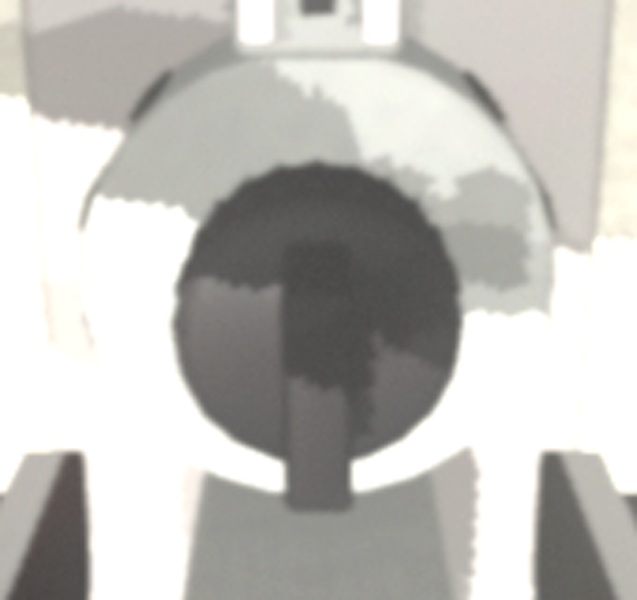

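```bash
python3 - <<'E'
from h import *
pr=camera_params("wrist")
for a in ((285,276),(285,204),(276,250),(294,250)): print(F([*onz(pr,a,.124),.124]))
for a in ((284.5,183.5),(284.5,262.5)): print(F([*onz(pr,a,.08),.08]))
E
```

```text
[  0.40253203 -17.78053674  64.        ]
[ 0.09917598 34.93558122 64.        ]
[-5.81111221  2.12150485 64.        ]
[ 6.38630232  2.1757484  64.        ]
[-0.09511556 37.15065184 20.        ]
[  0.26310958 -30.54666459  20.        ]
```

```bash
python3 - <<'E'
from h import *
movel(W(0.2,2.5,90),Q,speed=0.25)
movel(W(0.2,2.5,57),speed=0.08); st("down")
snap("wrist","w5")
move_gripper(0.0,45); st("grip"); snap("side","s5")
E
```

```text
down F [ 0.3  2.5 57. ] f [-0.3 -0.4  0.2] tz -0.0 gap 0.0551 t 12.99
grip F [ 0.5  2.6 57.3] f [0.4 0.7 2.1] tz 0.022 gap 0.0121 t 13.49
```

View pics/w5.png

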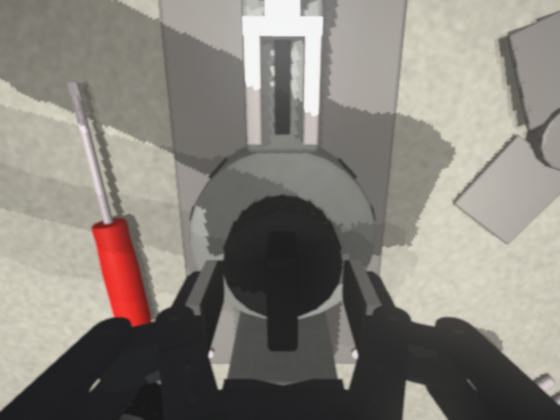

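View pics/s5.png

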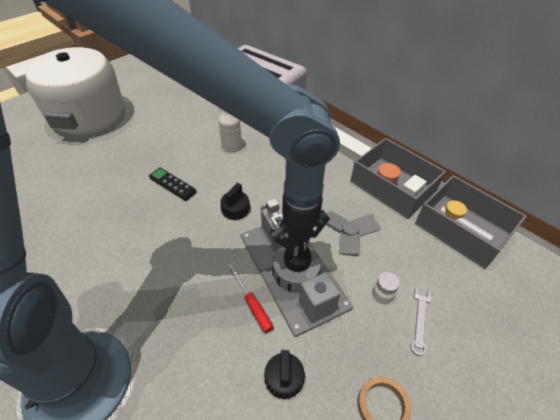

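```bash
cat >> h.py <<'E'
def yaw():
    m=R.from_quat(read_tcp_rot()).as_matrix(); return np.degrees(np.arctan2(m[1,1],m[0,1])-A)
E
python3 - <<'E'
from h import *
for d in (3,6,9):
    movel(W(0.2,2.5,57),quat(A+np.radians(d)),speed=0.1); pause(0.1); st(d); print("yaw",yaw().round(2))
E
```

```text
3 F [ 0.6  2.4 57.4] f [-0.6 -0.1  5. ] tz 0.046 gap 0.0123 t 13.89
yaw 2.94
6 F [ 0.7  2.3 57.6] f [-1.9 -0.2  6.1] tz 0.035 gap 0.0124 t 14.24
yaw 5.96
9 F [ 0.7  2.2 57.8] f [-1.6  0.6  8.3] tz 0.019 gap 0.0119 t 14.59
yaw 8.96
```

Turning counter-clockwise is easy: tz is only about 0.02–0.05 N m, and the cap pushes the tool upward as it climbs. That means a right-handed thread, so I continue and follow the climb.

```bash
python3 - <<'E'
from h import *
for d in (15,22,29,36,42,48,54,60):
    z=57+3*min(d,36)/36
    movel(W(0.3,2.4,z),quat(A+np.radians(d)),speed=0.1); st(d); print("yaw",yaw().round(2))
    t=read_ft_torque()[2]
    if abs(t)>0.4: print("stop"); break
pause(0.2);snap("side","s6");snap("wrist","w6")
E
```

```text
15 F [ 0.5  2.2 58.4] f [-0.4 -1.2  5.3] tz 0.057 gap 0.0123 t 14.85
yaw 14.85
22 F [ 0.5  2.1 59.1] f [-0.4 -0.5  5.8] tz 0.08 gap 0.0121 t 15.12
yaw 21.87
29 F [ 0.7  2.  59.8] f [-1.1 -0.3  6.5] tz 0.063 gap 0.0122 t 15.4
yaw 28.88
36 F [ 0.4  2.2 60.1] f [-1.6 -0.5  5.8] tz 0.09 gap 0.0119 t 15.68
yaw 35.77
42 F [ 0.3  2.6 60.2] f [-1.2 -0.2  6.8] tz 0.125 gap 0.0122 t 15.93
yaw 41.78
48 F [ 0.1  2.5 60.2] f [-1.4 -0.2  7.5] tz 0.116 gap 0.0121 t 16.19
yaw 47.78
54 F [-0.   2.4 60.2] f [-2.3 -0.9  8.4] tz 0.152 gap 0.0121 t 16.45
yaw 53.78
60 F [-0.1  2.4 60.1] f [-0.6 -1.3  7.4] tz 0.178 gap 0.0121 t 16.71
yaw 59.78
```

View pics/w6.png

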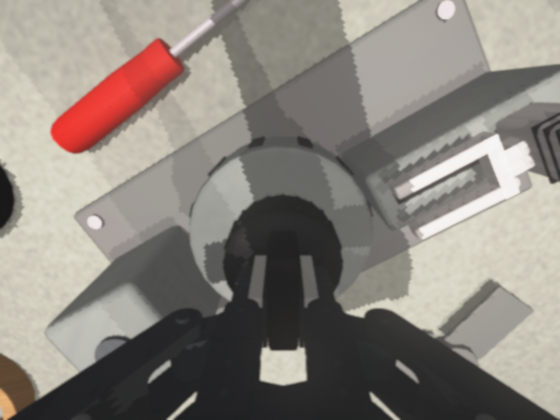

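View pics/s6.png

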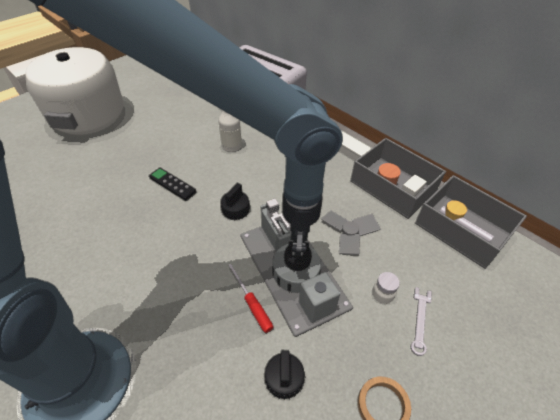

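The wing, at about (285,290) in the wrist view, turned with the fingers to 60° relative to the base plate. Now I lift slowly and watch the force.

```bash
python3 - <<'E'
from h import *
q=quat(A+np.radians(60))
for z in (62,65,70,80):
    movel(W(0.2,2.4,z),q,speed=0.03); st(z)
    if read_ft_force()[2]<-20: print("stuck");break
else:
    movel(W(0.2,2.4,157),q,speed=0.1); pause(0.5); st("top")
    snap("side","s7");snap("scene","c7");snap("wrist","w7")
    for n in("scene","side"): print([(np.round(d["at"]),round(d["confidence"],2)) for d in tip_of(n,"cap_grip")],proj(camera_params(n),read_eef_pos()), [(np.round(d["at"]),round(d["confidence"],2)) for d in tip_of(n,"lock_grip")],proj(camera_params(n),W(0,127,58)))
E
python3 -c "
import cv2
a=cv2.imread('pics/s7.png')[130:340,180:400];b=cv2.imread('pics/c7.png')[100:290,160:360]
cv2.imwrite('pics/z7.png',cv2.hconcat([cv2.resize(a,(400,380)),cv2.resize(b,(400,380))]))"
```

```text
62 F [-0.5  2.5 61.3] f [-0.5  0.2 -0.5] tz -0.028 gap 0.0122 t 17.26
65 F [-0.1  2.5 64.9] f [-0.5  0.1 -0.5] tz 0.012 gap 0.0122 t 17.51
70 F [ 0.   2.3 70.2] f [-0.7 -0.5  0.7] tz -0.014 gap 0.0124 t 17.82
80 F [ 0.6  2.6 80.4] f [ 0.4  0.4 -0.4] tz -0.035 gap 0.0124 t 18.31
top F [  0.2   2.3 156.9] f [ 0.3 -0.4 -1.6] tz -0.017 gap 0.012 t 19.73
[(array([251., 163.]), 0.81), (array([330., 239.]), 0.73), (array([243., 166.]), 0.42)] [252.09071466 163.39182612] [(array([283., 214.]), 0.49)] [281.95532737 211.79509655]
[(array([283., 366.]), 0.93), (array([303., 218.]), 0.75)] [300.28314589 216.30122455] [(array([272., 206.]), 0.6)] [272.40286169 206.67783313]
```

View pics/z7.png

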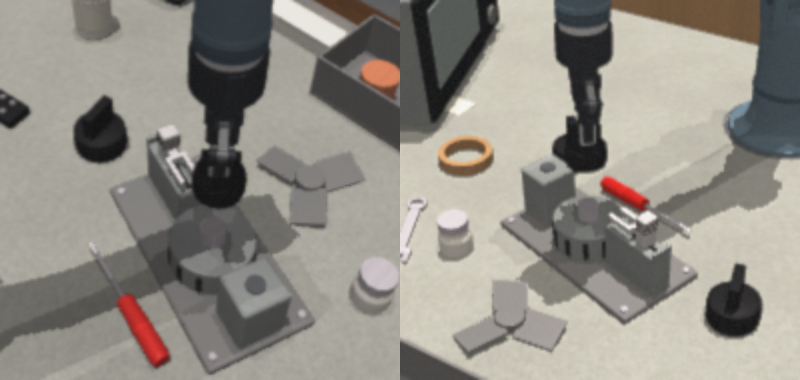

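View pics/w7.png

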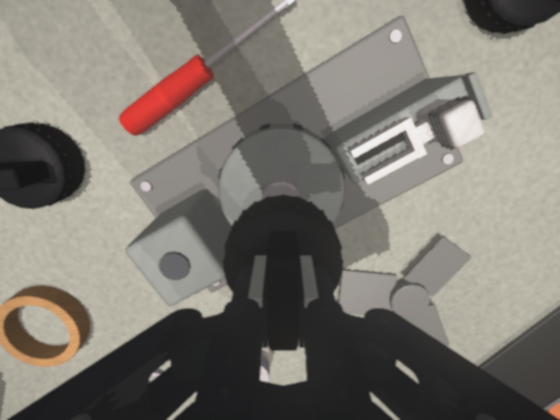

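The cap is off and upright in the fingers, the bare boss shows below it, and the lock sits at the end stop with the bystanders unmoved. Now I hand in.

```bash
python3 - <<'E'
from h import *
st(); print(np.abs(read_joint_vel()).max()); sign_off()
E
```

```text
F [  0.2   2.4 157. ] f [-0.2  0.3 -0.5] tz -0.037 gap 0.0121 t 20.07
0.0029946335016668166
the job is handed in; nothing more can be done
```

The job is handed in at 20.1 s: the cap is off and held upright and still, about 10 cm above where it sat, with the lock fully back.

- **Lock:** I slid it back until it hit a firm stop, with the push reading about 15 N. The tool stopped at y ≈ 128 mm, where 127 mm was expected. A later camera look put the lock grip at 128.6 mm.
- **Cap:** Counter-clockwise loosened it on the first try, so the thread is right-handed. I turned it to 60° and it came off with almost no resistance.
- **Turning torque:** The wrist read up to 0.18 N m at the end of the turn, above the 0.1 N m the thread should need. My fan axis position was uncertain by about 2–4 mm along y.
- **Last checks:** The grip gap was steady at 12 mm on the 13 mm wing, and the arm was practically still. The final pictures show the bare motor boss, the lock at the end stop and the loose items in view unmoved by eye; I did not measure their positions.

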